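Load a six-place centrifuge rotor in balance

TASK

Load this centrifuge rotor so that it is balanced: stand the tall wide-capped tube, the shouldered bottle and the two slim tubes that are on the bench upright in the empty buckets, so that every vessel sits directly opposite its own like. Leave the tube and the bottle that are already in the rotor where they are, lower each vessel gently to the bottom of its bucket rather than dropping it, and let the amber bottle and the small brown vial stand.

Things in the scene. Friction and masses are not known exactly. Their poses are not given: they have to be found in the camera images.
- rotor: swing-out rotor on a fixed stand, 206 mm wide. Origin on its axis at the worktop, z up. Six equal upright round buckets, centred 76 mm from the axis at 0, 60, .. 300 deg from its x axis: 44 mm inside, 54 mm outside at the flared rim, inner floor 15 mm, rim 67 mm above the worktop. Black nut in the middle 73 mm high. Most finger room in the buckets: along the line through the axis
- tube_in_mid (a point): already in a bucket of the rotor, stays: clear 50 ml tube, 115 mm tall, body and foot 28 mm across, with a flat blue screw cap 34 mm across (the top 18 mm), wider than the body; point at its centre, half-way up (57.5 mm above its foot), z along the tube
- bottle_in_mid (a point): already in a bucket next to that tube, stays: milky bottle, 88 mm tall: body 34 mm across up to 44 mm, then sloping shoulders to a narrow neck with a blue screw cap 24 mm across (the top 22 mm); point at its centre, half-way up (44 mm above its foot), z along the bottle
- tube_out_mid (a point): on the bench, twin of tube_in: clear 50 ml tube, 115 mm tall, body and foot 28 mm across, with a flat blue screw cap 34 mm across (the top 18 mm), wider than the body; point at its centre, half-way up (57.5 mm above its foot), z along the tube
- bottle_out_mid (a point): on the bench, twin of bottle_in: milky bottle, 88 mm tall: body 34 mm across up to 44 mm, then sloping shoulders to a narrow neck with a blue screw cap 24 mm across (the top 22 mm); point at its centre, half-way up (44 mm above its foot), z along the bottle
- slim_a_mid (a point): on the bench, one of two alike: slim clear tube, 100 mm tall, straight, 20 mm across with a flat foot, blue screw cap 22 mm across (the top 16 mm); point at its centre, half-way up (50 mm above its foot), z along the tube
- slim_b_mid (a point): on the bench, the other of two alike: slim clear tube, 100 mm tall, straight, 20 mm across with a flat foot, blue screw cap 22 mm across (the top 16 mm); point at its centre, half-way up (50 mm above its foot), z along the tube
- amber_mid (a point): bystander in the row on the bench: brown glass bottle with white cap, 52 mm across, 92 mm tall; point at its centre, half-way up
- vial_mid (a point): bystander in the row on the bench: small brown vial with white cap, 22 mm across, 44 mm tall; point at its centre, half-way up
Mind the look-alikes: they are no part of the job. What is shaped like the part that bears tube_in_mid but yellow is not meant.

How it is judged (in metres and radians):
At the end, for the whole second after the job is handed in: all six vessels upright (0.15 rad) on the floors of six buckets (6 mm in height, 15 mm in distance from the rotor's axis): wide-capped tubes opposite each other, bottles opposite each other, slim tubes in the last two; released, at rest (under 0.02 m/s) (height (world z) of tube_in_mid between 0.0665 and 0.0785 m and angle between each of tube_in_mid, tube_out_mid, bottle_in_mid, bottle_out_mid, slim_a_mid, slim_b_mid's own z axis and vertical below 0.15 rad and horizontal distance between tube_in_mid and rotor between 0.061 and 0.091 m and height (world z) of tube_out_mid between 0.0665 and 0.0785 m and horizontal distance between tube_out_mid and rotor between 0.061 and 0.091 m and height (world z) of bottle_in_mid between 0.053 and 0.065 m and horizontal distance between bottle_in_mid and rotor between 0.061 and 0.091 m and height (world z) of bottle_out_mid between 0.053 and 0.065 m and horizontal distance between bottle_out_mid and rotor between 0.061 and 0.091 m and height (world z) of slim_a_mid between 0.059 and 0.071 m and horizontal distance between slim_a_mid and rotor between 0.061 and 0.091 m and height (world z) of slim_b_mid between 0.059 and 0.071 m and horizontal distance between slim_b_mid and rotor between 0.061 and 0.091 m and ((x of tube_in_mid in the frame of rotor above 0.057 m and x of tube_out_mid in the frame of rotor below -0.057 m and (x of bottle_out_mid in the frame of rotor below -0.019 m and y of bottle_out_mid in the frame of rotor below -0.045 m)) or (x of bottle_in_mid in the frame of rotor above 0.057 m and x of bottle_out_mid in the frame of rotor below -0.057 m and (x of tube_out_mid in the frame of rotor below -0.019 m and y of tube_out_mid in the frame of rotor below -0.045 m))) and linear speed of each of tube_in, tube_out, bottle_in, bottle_out, slim_a, slim_b below 0.02 m/s); the robot touches nothing.
It fails at once if the tube or the bottle already in the rotor is moved by more than 30 mm (distance of any of tube_in_mid, bottle_in_mid from where it was at the start of the episode above 0.03 m).
It fails at once if the amber bottle or the small vial is moved by more than 30 mm or knocked over (distance of any of amber_mid, vial_mid from where it was at the start of the episode above 0.03 m).
It fails at once if a vessel is dropped into its bucket (faster than 0.5 m/s inside it) ((horizontal distance between tube_out_mid and rotor below 0.1 m and height (world z) of tube_out_mid below 0.1175 m and linear speed of tube_out above 0.5 m/s) or (horizontal distance between bottle_out_mid and rotor below 0.1 m and height (world z) of bottle_out_mid below 0.104 m and linear speed of bottle_out above 0.5 m/s) or (horizontal distance between slim_a_mid and rotor below 0.1 m and height (world z) of slim_a_mid below 0.11 m and linear speed of slim_a above 0.5 m/s) or (horizontal distance between slim_b_mid and rotor below 0.1 m and height (world z) of slim_b_mid below 0.11 m and linear speed of slim_b above 0.5 m/s)).
It also fails if it takes over 99 s, if anything falls off the work surface, if the arm or the gripper's body presses on something with over 40 N, if the wrist force passes 120 N, or if a joint passes its speed limit or range.

ROBOT

A 6-joint arm with a two-finger parallel gripper is mounted at the origin on a cart in front of the work surface, level with it; the furniture and walls round the work are solid. World frame = base frame: x ahead of the robot, y to its left, z up, the work surface at z = 0. Lengths are in m, angles in degrees, forces in N, time in s.
With the tool pointing down it reaches from about 0.35 to 0.975 m from the base axis. Payload 4.9 kg.
Tool frame: the origin (TCP) lies on the centre line of the jaws, within the pads' length; the fingertips stand 25 mm ahead of it and the grasp point (between the pads) lies 6 mm ahead of it; z points along the fingers, y is the line along which they close (so a half turn about z gives the same grasp; the last joint's range is limited). The gripper opens to 85 mm and grips with 20 to 120 N. Pads are 22 mm wide; open, the fingers measure 114 mm over their backs; the gripper's body (76 mm by 85 mm) begins 54 mm behind the grasp point. The pads swing forward as they close: fully open they stand 13 mm farther back than shut.
Start: joints at [-76.146, 3.019, 92.412, -0, 84.569, -6.818], TCP at [0.221, -0.585, 0.256] pointing down, gripper open.
Joint ranges: [-172.51, 172.51], [-57.92, 126.97], [3.15, 148.05], [-58.71, 238.71], [5.1, 150.11], [-179.66, 179.66]. Speed limits (degrees/s): [147.25, 147.25, 180, 180, 180, 180].

INTERFACE

Orientations are given as [roll, pitch, yaw] about the fixed x, y, z axes, in that order (R = Rz(yaw) Ry(pitch) Rx(roll)).
In Python, from plant import robot gives the robot as it stands. The module is installed in compiled form; this text tells all that it offers.
- The arm moves only by the tool step_arm, never from a script. Its argument "series" is a list of rows, each an object of numbers: "gripper": the opening in per cent of the stroke, from 0 (shut) to 100 (fully open); "x", "y", "z": the shift along the world's x, y, z in mm; "wx", "wy", "wz": the turn, a rotation vector about the world's x, y, z in degrees. A call has 1 to 10 rows; each row is the pose to reach, as a shift and turn from the pose commanded when the call began; what a row does not reach only later rows make up. A row lasts 1/12 s, in which the tool goes at most 41.7 mm and 7.16 degrees, less where a joint would pass 70% of its speed; a pose out of reach is approached as far as the arm can. A call with a gripper value outside its range is refused whole. The fingers move at their own pace and stop on an object; "squeeze" is the grip in N (left out, the last holds). Time passes only in rows, so rows that repeat a pose let the fingers close. It gives the time, the measured TCP pose, the force, the opening and the grip force at its end, in the units of the state.
- robot.state(): the state, without advancing time (a new reading comes with each control period).
- robot.grab_frame(name): name is "scene" or "top" or "wrist"; returns a dict with "image" (420x560x3 uint8, red, green, blue), "depth" (420x560 float32, m along the optical axis (not along the pixel's ray), 0 where there is no reading), "mtx" (3x3 intrinsics, pixels), "rvec" (rotation vector, rad) and "tvec" (3), from world to camera coordinates, as OpenCV has them; the wrist camera has in their place "mount" (4x4, takes a point from camera to tool coordinates, whose origin is the TCP and whose axes are the flange's). Camera axes: x right, y down, z forward; pixel columns grow to the right and rows downward; lengths in m; the calibration is good to about 2 mm. A picture is of the moment at which its call begins: read the wrist's pose just before it.
- robot.job_done(): hands the job in; it is judged then, once.
The state is a dict: "time": time; "joint_pos": joint angles; "dq": joint speeds; "joint_efforts": joint torques, N m; "eef_pos": TCP position; "orientation": TCP orientation; "ft_force": force on the tool from outside, world axes, zero at the start; "wrist_torque": the same for the moment, N m; "width": finger opening in m; "gripper_force": force on a finger pad.
Only numpy, scipy, OpenCV 4.12 (cv2) and the standard library are available. Lean on these libraries where they do the work, as an engineer would, in place of code of your own. Each camera call takes 0.05 s, during which the arm holds its last target. There are 200 camera calls.

## Working session

There is one attempt and no reset: what is moved stays moved. The work goes in short steps, Python scripts to look and compute and a tool call to move; the robot and the scene stay as the last step left them, time stands still between calls to the robot, and variables do not carry over. Pictures are saved under pics/ and viewed, at most 14 in all, crops included, and the job is handed in when it is done.

Besides the shell and the picture viewer there is one more tool, called after "Emit:" in YAML: its name, and indented under it one key for each argument. step_arm: Moves the arm, as the interface text tells. Its arguments: {"type":"object","properties":{"series":{"type":"array"},"squeeze":{"type":"number"}},"required":["series"]}

```bash
mkdir -p pics; cat > h.py <<'E'
import numpy as np, cv2
from plant import robot
def grab(n):
    f=robot.grab_frame(n); return f
def cloud(f):
    # world points HxWx3 for fixed cameras
    K=f['mtx'];d=f['depth'];v,u=np.mgrid[:d.shape[0],:d.shape[1]]
    c=np.stack([(u-K[0,2])/K[0,0]*d,(v-K[1,2])/K[1,1]*d,d],-1)
    R=cv2.Rodrigues(np.array(f['rvec'],float))[0];t=np.array(f['tvec'],float).ravel()
    return (c-t)@R
E
python3 - <<'E'
from h import *
for n in('scene','top'):
    f=grab(n);cv2.imwrite(f'pics/{n}0.png',f['image'][...,::-1]);np.savez(f'{n}0.npz',**f)
    R=cv2.Rodrigues(np.array(f['rvec'],float))[0];print(n,-R.T@np.array(f['tvec']).ravel(),f['mtx'][0])
print(robot.state())
E
```

```text
scene [0.2592616  0.53101124 0.76507473] [470.80707078   0.         280.40921902]
top [0.43115496 0.05231278 0.92017916] [392.16616081   0.         278.77693423]
{'time': 0.1, 'joint_pos': array([-7.61458694e+01,  3.05491001e+00,  9.24854585e+01, -3.83640691e-04,
        8.45688947e+01, -6.81873019e+00]), 'dq': array([ 0.01613847, -0.04294696, -0.28584622,  0.01593657,  0.04164929,
        0.00046134]), 'joint_efforts': array([ 6.10721713e-05, -3.94901133e+01, -3.71364319e+01, -1.06621492e-04,
        3.87253094e-03,  2.59578918e-06]), 'eef_pos': array([ 0.22051127, -0.58424501,  0.25515754]), 'orientation': array([-1.79891464e+02, -1.25935083e-02,  2.06728856e+01]), 'ft_force': array([-0.38135248,  0.18359021,  0.13236994]), 'wrist_torque': array([-0.05438148,  0.01919371, -0.01916274]), 'gripper_force': 0.0, 'width': 0.08563949960080743}
```

View pics/scene0.png

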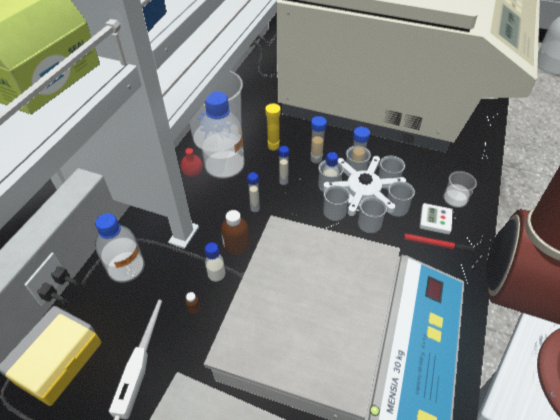

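View pics/top0.png

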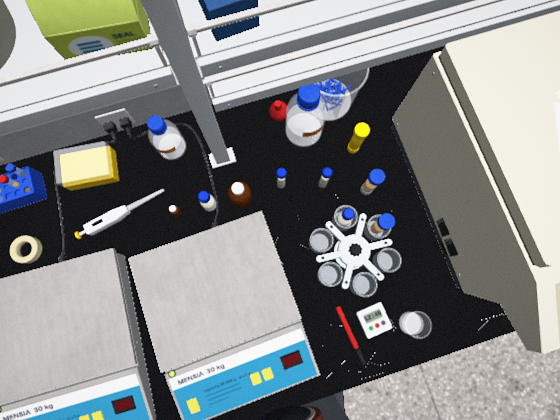

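The row runs vial (192,302 in scene), shouldered bottle (214,262), amber bottle (235,232), slims (254,192) and (284,166), and the blue-capped tube (318,140). The yellow one at (273,127) is the look-alike. The rotor already holds the bottle (331,168) and the tube (361,140). I'll measure the cap tops and the buckets next.

```bash
python3 - <<'E'
from h import *
for n in('scene','top'):
    f=dict(np.load(n+'0.npz'));P=cloud(f);hsv=cv2.cvtColor(f['image'],cv2.COLOR_RGB2HSV)
    print(n)
    inb=(P[...,2]>.02)&(P[...,2]<.2)&(f['depth']>0)
    for nm,lo,hi in(('blue',(105,130,60),(125,255,255)),('white',(0,0,190),(180,40,255)),('yellow',(20,150,100),(32,255,255))):
        m=(cv2.inRange(hsv,lo,hi)>0)&inb
        k,l,s,c=cv2.connectedComponentsWithStats(m.astype(np.uint8))
        for i in range(1,k):
            if s[i,4]<25 or s[i,4]>6000: continue
            p=P[l==i];z=np.percentile(p[:,2],95);q=p[p[:,2]>z-.004]
            mid=(np.percentile(q,3,0)+np.percentile(q,97,0))/2
            print(nm,s[i,4],c[i].round(),'ztop',z.round(3),'mid',mid.round(3),'ext',np.ptp(q,0).round(3))
    # rotor: rim points (z ~67mm) 
E
```

```text
scene
blue 510 [217. 105.] ztop 0.191 mid [ 0.827 -0.028  0.19 ] ext [0.043 0.045 0.005]
blue 208 [318. 123.] ztop 0.117 mid [ 0.668 -0.17   0.115] ext [0.032 0.034 0.005]
blue 231 [361. 134.] ztop 0.131 mid [ 0.567 -0.176  0.129] ext [0.033 0.034 0.005]
blue 98 [283. 151.] ztop 0.101 mid [ 0.688 -0.066  0.099] ext [0.018 0.022 0.004]
blue 130 [331. 159.] ztop 0.104 mid [ 0.592 -0.104  0.103] ext [0.02  0.022 0.005]
blue 110 [253. 178.] ztop 0.101 mid [0.691 0.034 0.099] ext [0.021 0.022 0.005]
blue 464 [107. 225.] ztop 0.146 mid [0.799 0.298 0.144] ext [0.036 0.035 0.005]
blue 181 [212. 250.] ztop 0.089 mid [0.648 0.207 0.087] ext [0.022 0.025 0.005]
white 670 [220. 145.] ztop 0.127 mid [ 0.806 -0.004  0.128] ext [0.033 0.03  0.012]
white 1088 [365. 184.] ztop 0.061 mid [ 0.512 -0.117  0.059] ext [0.147 0.168 0.011]
white 3270 [ 44. 223.] ztop 0.132 mid [0.896 0.348 0.13 ] ext [0.12  0.256 0.006]
white 59 [330. 172.] ztop 0.074 mid [ 0.587 -0.095  0.072] ext [0.008 0.008 0.005]
white 29 [327. 184.] ztop 0.06 mid [ 0.576 -0.067  0.06 ] ext [0.018 0.013 0.012]
white 188 [457. 194.] zt
[... 2711 characters left out ...]
518 -0.119  0.06 ] ext [0.161 0.166 0.014]
white 336 [411. 323.] ztop 0.058 mid [ 0.358 -0.224  0.058] ext [0.045 0.023 0.008]
white 2503 [239. 356.] ztop 0.067 mid [0.317 0.141 0.065] ext [0.105 0.285 0.007]
white 2127 [ 80. 394.] ztop 0.066 mid [0.256 0.48  0.065] ext [0.08  0.274 0.007]
yellow 346 [359. 135.] ztop 0.117 mid [ 0.777 -0.148  0.115] ext [0.033 0.034 0.006]
yellow 282 [ 98. 174.] ztop 0.043 mid [0.74  0.482 0.044] ext [0.082 0.106 0.01 ]
yellow 57 [193. 406.] ztop 0.051 mid [0.222 0.236 0.049] ext [0.016 0.018 0.005]
yellow 52 [ 97. 416.] ztop 0.053 mid [0.209 0.431 0.051] ext [0.014 0.017 0.005]
yellow 27 [ 84. 417.] ztop 0.053 mid [0.206 0.456 0.051] ext [0.008 0.016 0.004]
```

```bash
python3 - <<'E'
from h import *
f=dict(np.load('top0.npz'));im=f['image'][140:320,220:440]
cv2.imwrite('pics/topcrop.png',cv2.resize(im[...,::-1],None,fx=3.3,fy=3.3,interpolation=cv2.INTER_CUBIC))
E
```

```text
(no output)
```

View pics/topcrop.png

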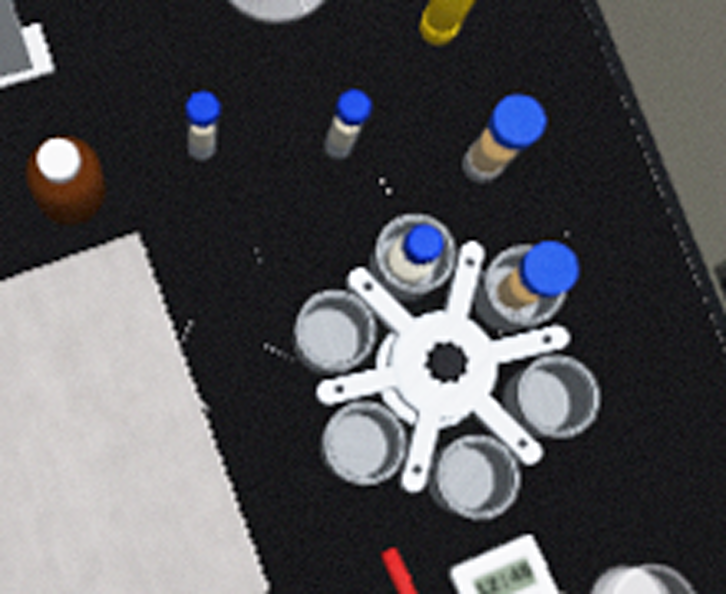

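The crop confirms the choice: the blue-capped, clear tube with tan contents at (520,120) in the crop is tube_out. Its yellow look-alike is at the top edge and gets left alone. The rotor centre is about (0.518,-0.119), with buckets at 10.5° + 60°k. Before moving I'll map obstacles (centrifuge, post, shelf) and check the bucket rims.

```bash
python3 - <<'E'
from h import *
pts=[]
for n in('scene','top'):
    f=dict(np.load(n+'0.npz'));P=cloud(f);pts.append(P[f['depth']>0])
P=np.vstack(pts);P=P[P[:,2]<.75]
xs=np.arange(.15,1.0,.05);ys=np.arange(.4,-.7,-.05)
H=np.full((len(xs),len(ys)),-1.)
i=((P[:,0]-.15)//.05).astype(int);j=((.4-P[:,1])//.05).astype(int)
ok=(i>=0)&(i<len(xs))&(j>=0)&(j<len(ys))
np.maximum.at(H,(i[ok],j[ok]),P[ok,2])
print('y top edge:',(ys*100).round().astype(int))
for a in range(len(xs))[::-1]: print('%.2f'%xs[a],' '.join('%3d'%(100*h) if h>=0 else '  .' for h in H[a]))
# bucket rims: cast expected centres to top image
f=dict(np.load('top0.npz'));c=np.array([.518,-.119])
im=f['image'].copy()
for k in range(6):
    for r in(.022,.027):
        t=np.linspace(0,2*np.pi,40);a=np.deg2rad(10.5+60*k)
        q=np.c_[c[0]+.076*np.cos(a)+r*np.cos(t),c[1]+.076*np.sin(a)+r*np.sin(t),0*t+.067]
        u=cv2.projectPoints(q,f['rvec'],f['tvec'],f['mtx'],None)[0].reshape(-1,2)
        if r>.025:
            for p in u: im[int(round(p[1])),int(round(p[0]))]=(255,0,0)
cv2.imwrite('pics/rim.png',cv2.resize(im[190:310,290:420,::-1],None,fx=4.5,fy=4.5,interpolation=cv2.INTER_NEAREST))
f=grab('wrist');print(np.array(f['mount']).round(3))
E
```

```text
y top edge: [ 40  35  30  25  20  15  10   5   0  -5 -10 -15 -20 -25 -30 -35 -40 -45
 -50 -55 -60 -65]
0.95   .   .  13  29   .   .   .  22  22  22  22  22  22  22  27  28  27  22  22  22   .   .
0.90  13  13  13  21  12   0   0  22  22  22  27  28  28  28  28  28  22   .   .   .   .   .
0.85  41  13  13  27  41  43  41  41  41  41  41  41  40  39  34  34  34   .   .   .   .   .
0.80  41  51  51  50  48  47  47  47  46  41  41  41  34  34  34  34  34   .   .   .   .   .
0.75  41  51  50  49  55  47  47  46  40  13  11  11  34  34  34  35  34   .   .   .   .   .
0.70  47  47  47  46  55   0   0   9   0   0   0   0   0  34  34  35  35   .   .   .   .   .
0.65  41   1   0   8   8   9   0  10   0  10   0  11   0  34  34  35  35   .   .   .   .   .
0.60   2   0   4   9   9   9   8   0   0  10  10   0   0  34  34  34   .   .   .   .   .   .
0.55   0   0   8   8   8   8   8   0   6  10  10  13   6  34  34  34   .   .   .   .   .   .
0.50   8   8   8   8   8   8   8   8   6   6   7  12   6   0  34  34   .   .   .   .   .   .
0.45   8   8   8   8   8   8   8   8   7   7   7   7   6   0  34  34  34  31  30  29   .   .
0.40   8   8   8   8   8   8   8   8   6   7   7   7   0   0  31  31  31  30  30  29  27  26
0.35   8   8   8   8   8   8   8   8   0   1   1   2   6   6  28  29  28  28  27  26  25  25
0.30   8   8   8   8   8   8   6   6   6   1   1   2   6   6   0  26  26  25   0   0   .   .
0.25   7   6   8   6   6   6   5  26   4   0   1   0   0   0   0   0   .   .   .   .   .   .
0.20   5   5   6   5   5  28  39  39  27   0   0   0   .   .   .   .   .   .   .   .   .   .
0.15   4   4   4   4   3  28  34   0   0   .   .   .   .   .   .   .   .   .   .   .   .   .
[[-0.001 -0.947 -0.322  0.084]
 [ 1.    -0.001  0.    -0.   ]
 [-0.001 -0.322  0.947 -0.119]
 [ 0.     0.     0.     1.   ]]
```

View pics/rim.png

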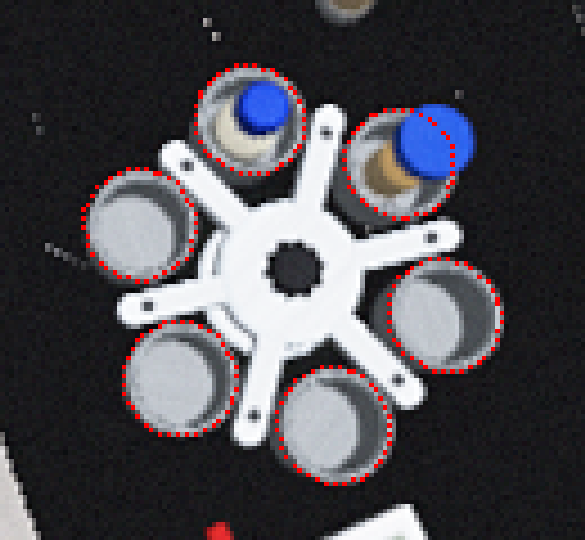

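The 54 mm rim circles lie on all four empty buckets within about 2 mm, so the rotor pose holds. Next I'll take finer clearances at the tube (centrifuge) and at the bottle (post and shelf).

```bash
python3 - <<'E'
from h import *
pts=[]
for n in('scene','top'):
    f=dict(np.load(n+'0.npz'));P=cloud(f);pts.append(P[f['depth']>0])
P=np.vstack(pts)
def show(x0,x1,y0,y1,s=.01,zmin=.14):
    Q=P[(P[:,0]>x0)&(P[:,0]<x1)&(P[:,1]>y0)&(P[:,1]<y1)&(P[:,2]>zmin)]
    n=int(round((x1-x0)/s)); 
    for a in range(n)[::-1]:
        q=Q[((Q[:,0]-x0)//s).astype(int)==a]
        if len(q): print('x%.2f'%(x0+a*s),'y %.3f..%.3f z %.2f..%.2f n%d'%(q[:,1].min(),q[:,1].max(),q[:,2].min(),q[:,2].max(),len(q)))
print('centrifuge');show(.44,.76,-.40,-.19,.04)
print('post/shelf');show(.60,.80,.12,.24,.02)
print('shelf left');show(.60,.80,.24,.36,.02)
print('front');show(.22,.46,-.65,-.25,.04)
E
```

```text
centrifuge
x0.72 y -0.400..-0.247 z 0.14..0.35 n4795
x0.68 y -0.400..-0.261 z 0.14..0.35 n4928
x0.64 y -0.400..-0.270 z 0.14..0.35 n4958
x0.60 y -0.395..-0.283 z 0.14..0.35 n4989
x0.56 y -0.389..-0.293 z 0.14..0.35 n4923
x0.52 y -0.381..-0.304 z 0.14..0.35 n4879
x0.48 y -0.400..-0.315 z 0.14..0.35 n4805
x0.44 y -0.400..-0.325 z 0.14..0.35 n4512
post/shelf
x0.78 y 0.120..0.240 z 0.14..0.50 n3590
x0.76 y 0.120..0.240 z 0.14..0.54 n3462
x0.74 y 0.143..0.240 z 0.14..0.55 n9489
x0.72 y 0.216..0.240 z 0.38..0.41 n324
shelf left
x0.78 y 0.240..0.360 z 0.14..0.51 n6498
x0.76 y 0.240..0.360 z 0.41..0.49 n5819
x0.74 y 0.240..0.360 z 0.41..0.47 n2652
x0.72 y 0.240..0.360 z 0.38..0.47 n4095
x0.70 y 0.294..0.360 z 0.38..0.47 n2042
front
x0.42 y -0.647..-0.331 z 0.14..0.35 n4938
x0.38 y -0.650..-0.342 z 0.14..0.31 n4191
x0.34 y -0.606..-0.352 z 0.19..0.28 n2771
x0.30 y -0.455..-0.362 z 0.20..0.26 n934
```

Emit:
step_arm:
  series:
    - {"x":10,"y":40,"wz":7}
    - {"x":20,"y":80,"wz":14}
    - {"x":30,"y":120,"wz":20}
    - {"x":45,"y":160,"wz":20}
    - {"x":60,"y":200,"wz":20}
    - {"x":80,"y":240,"wz":20}
    - {"x":100,"y":275,"wz":20}
    - {"x":125,"y":305,"wz":20}
    - {"x":150,"y":335,"wz":20}
    - {"x":175,"y":365,"wz":20}

```text
$.series[0]: bad value
```

The call was refused because row keys were missing, so I'll fill in every one. The centrifuge lip reaches (0.30,-0.36) at z 0.20–0.26, so I'll go up first and cross above it.

Emit:
step_arm:
  series:
    - {"gripper":100,"x":0,"y":0,"z":41,"wx":0,"wy":0,"wz":0}
    - {"gripper":100,"x":0,"y":0,"z":82,"wx":0,"wy":0,"wz":0}
    - {"gripper":100,"x":0,"y":0,"z":123,"wx":0,"wy":0,"wz":0}
    - {"gripper":100,"x":0,"y":10,"z":160,"wx":0,"wy":0,"wz":6}
    - {"gripper":100,"x":10,"y":50,"z":170,"wx":0,"wy":0,"wz":12}
    - {"gripper":100,"x":20,"y":90,"z":170,"wx":0,"wy":0,"wz":18}
    - {"gripper":100,"x":35,"y":128,"z":170,"wx":0,"wy":0,"wz":20}
    - {"gripper":100,"x":50,"y":166,"z":170,"wx":0,"wy":0,"wz":20}
    - {"gripper":100,"x":70,"y":202,"z":170,"wx":0,"wy":0,"wz":20}
    - {"gripper":100,"x":90,"y":238,"z":170,"wx":0,"wy":0,"wz":20}
  squeeze: 40

```text
time: 0.98
eef_pos: [0.3108, -0.3449, 0.4261]
orientation: [180.0, -0.0, 40.6]
ft_force: [0.4, -0.4, 0.4]
width: 0.0853
gripper_force: 0.0
```

Emit:
step_arm:
  series:
    - {"gripper":100,"x":30,"y":26,"z":0,"wx":0,"wy":0,"wz":0}
    - {"gripper":100,"x":60,"y":52,"z":0,"wx":0,"wy":0,"wz":0}
    - {"gripper":100,"x":92,"y":76,"z":0,"wx":0,"wy":0,"wz":0}
    - {"gripper":100,"x":126,"y":98,"z":0,"wx":0,"wy":0,"wz":0}
    - {"gripper":100,"x":162,"y":116,"z":-5,"wx":0,"wy":0,"wz":0}
    - {"gripper":100,"x":200,"y":130,"z":-15,"wx":0,"wy":0,"wz":0}
    - {"gripper":100,"x":238,"y":142,"z":-25,"wx":0,"wy":0,"wz":0}
    - {"gripper":100,"x":274,"y":154,"z":-40,"wx":0,"wy":0,"wz":0}
    - {"gripper":100,"x":310,"y":165,"z":-55,"wx":0,"wy":0,"wz":0}
    - {"gripper":100,"x":338,"y":172,"z":-80,"wx":0,"wy":0,"wz":0}

```text
time: 1.82
eef_pos: [0.6515, -0.1733, 0.3473]
orientation: [179.8, -0.1, 40.8]
ft_force: [0.2, -0.9, 1.1]
width: 0.0854
gripper_force: 0.0
```

Emit:
step_arm:
  series:
    - {"gripper":100,"x":12,"y":3,"z":-35,"wx":0,"wy":0,"wz":0}
    - {"gripper":100,"x":20,"y":4,"z":-70,"wx":0,"wy":0,"wz":0}
    - {"gripper":100,"x":20,"y":4,"z":-100,"wx":0,"wy":0,"wz":0}
    - {"gripper":100,"x":20,"y":4,"z":-110,"wx":0,"wy":0,"wz":0}

```text
time: 2.15
eef_pos: [0.6663, -0.1694, 0.2284]
orientation: [-179.4, 0.3, 40.7]
ft_force: [-0.7, 0.1, -1.2]
width: 0.0855
gripper_force: 0.0
```

```bash
cat >> h.py <<'E'
def wristcloud(f,s):
    from scipy.spatial.transform import Rotation as Ro
    K=f['mtx'];d=f['depth'];v,u=np.mgrid[:d.shape[0],:d.shape[1]]
    c=np.stack([(u-K[0,2])/K[0,0]*d,(v-K[1,2])/K[1,1]*d,d],-1)
    M=np.array(f['mount']);R=Ro.from_euler('xyz',s['orientation'],degrees=True).as_matrix()
    return (c@M[:3,:3].T+M[:3,3])@R.T+s['eef_pos']
def caps(zlo=.05,zhi=.2,save=None):
    s=robot.state();f=grab('wrist');P=wristcloud(f,s)
    print('tcp',s['eef_pos'].round(4),s['orientation'].round(1),'t',round(s['time'],2))
    hsv=cv2.cvtColor(f['image'],cv2.COLOR_RGB2HSV)
    m=(cv2.inRange(hsv,(105,130,60),(125,255,255))>0)&(f['depth']>0)
    k,l,st,c=cv2.connectedComponentsWithStats(m.astype(np.uint8))
    for i in range(1,k):
        if st[i,4]<80: continue
        p=P[l==i];z=np.percentile(p[:,2],95);q=p[p[:,2]>z-.004]
        if zlo<z<zhi: print(st[i,4],c[i].round(),'ztop',z.round(4),'mid',((np.percentile(q,2,0)+np.percentile(q,98,0))/2).round(4),'ext',np.ptp(q,0).round(3))
    if save: cv2.imwrite(save,f['image'][...,::-1])
E
python3 -c "
from h import *
caps(save='pics/w1.png')"
```

```text
tcp [ 0.6663 -0.1694  0.2284] [-179.4    0.3   40.7] t 2.15
174 [77.  3.] ztop 0.0998 mid [0.6866 0.0262 0.0984] ext [0.009 0.009 0.005]
985 [194.  97.] ztop 0.102 mid [ 0.69   -0.0676  0.1004] ext [0.022 0.021 0.005]
1851 [289. 216.] ztop 0.1169 mid [ 0.6707 -0.1712  0.1157] ext [0.033 0.033 0.005]
897 [164. 226.] ztop 0.1048 mid [ 0.5955 -0.1057  0.1033] ext [0.023 0.023 0.005]
1730 [210. 319.] ztop 0.1318 mid [ 0.5702 -0.1767  0.1305] ext [0.082 0.052 0.094]
```

View pics/w1.png

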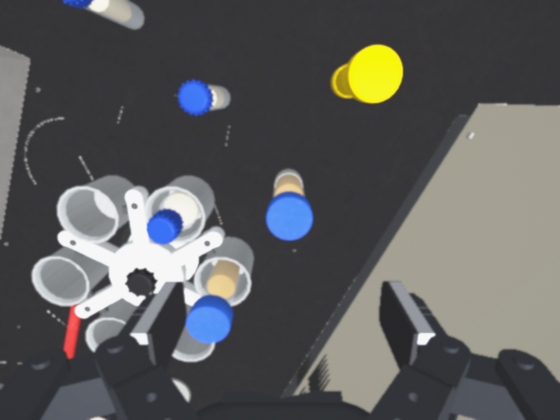

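The wrist view shows the tube's cap at (289,216), which gives (0.670,-0.171). That agrees with the fixed cameras within 2 mm. Going down to the cap and closing.

Emit:
step_arm:
  series:
    - {"gripper":100,"x":1,"y":0,"z":-35,"wx":0,"wy":0,"wz":0}
    - {"gripper":80,"x":1,"y":0,"z":-70,"wx":0,"wy":0,"wz":0}
    - {"gripper":70,"x":1,"y":0,"z":-100,"wx":0,"wy":0,"wz":0}
    - {"gripper":70,"x":1,"y":0,"z":-118,"wx":0,"wy":0,"wz":0}
    - {"gripper":70,"x":1,"y":0,"z":-126,"wx":0,"wy":0,"wz":0}
    - {"gripper":70,"x":1,"y":0,"z":-126,"wx":0,"wy":0,"wz":0}
    - {"gripper":30,"x":1,"y":0,"z":-126,"wx":0,"wy":0,"wz":0}
    - {"gripper":20,"x":1,"y":0,"z":-126,"wx":0,"wy":0,"wz":0}
    - {"gripper":20,"x":1,"y":0,"z":-126,"wx":0,"wy":0,"wz":0}
    - {"gripper":20,"x":1,"y":0,"z":-126,"wx":0,"wy":0,"wz":0}
  squeeze: 40

```text
time: 3.03
eef_pos: [0.6714, -0.1713, 0.1139]
orientation: [179.7, -0.1, 40.7]
ft_force: [-1.0, 0.5, 6.2]
width: 0.0322
gripper_force: 39.8
```

Emit:
step_arm:
  series:
    - {"gripper":20,"x":0,"y":0,"z":10,"wx":0,"wy":0,"wz":0}
    - {"gripper":20,"x":0,"y":0,"z":25,"wx":0,"wy":0,"wz":0}
    - {"gripper":20,"x":0,"y":0,"z":50,"wx":0,"wy":0,"wz":0}
    - {"gripper":20,"x":0,"y":0,"z":80,"wx":0,"wy":0,"wz":0}
    - {"gripper":20,"x":0,"y":0,"z":110,"wx":0,"wy":0,"wz":0}
    - {"gripper":20,"x":0,"y":0,"z":135,"wx":0,"wy":0,"wz":0}
    - {"gripper":20,"x":0,"y":0,"z":135,"wx":0,"wy":0,"wz":0}
    - {"gripper":20,"x":0,"y":0,"z":135,"wx":0,"wy":0,"wz":0}

```text
time: 3.7
eef_pos: [0.6708, -0.1711, 0.2495]
orientation: [179.7, -0.2, 40.7]
ft_force: [-0.0, -0.0, -0.7]
width: 0.0323
gripper_force: 39.8
```

```bash
python3 -c "
from h import *
s=robot.state();print(s['eef_pos'],s['ft_force'],s['width'])
w=grab('wrist')['image'];a=grab('scene')['image'][60:230,230:430]
cv2.imwrite('pics/c2.png',np.hstack([cv2.resize(w,(400,300)),cv2.resize(a,(353,300))])[...,::-1])"
```

```text
[ 0.67082722 -0.17113936  0.24953072] [-0.03706432 -0.04983204 -0.6569018 ] 0.032277228254517995
```

View pics/c2.png

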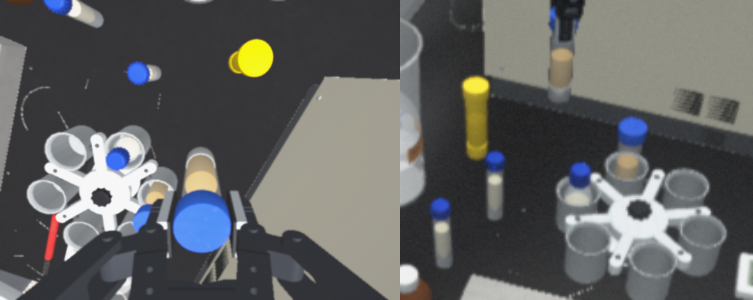

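The tube hangs upright from its cap. Carrying it to the bucket opposite tube_in, at (0.470,-0.061).

Emit:
step_arm:
  series:
    - {"gripper":20,"x":-15,"y":8,"z":0,"wx":0,"wy":0,"wz":0}
    - {"gripper":20,"x":-45,"y":25,"z":0,"wx":0,"wy":0,"wz":0}
    - {"gripper":20,"x":-78,"y":43,"z":0,"wx":0,"wy":0,"wz":0}
    - {"gripper":20,"x":-111,"y":61,"z":0,"wx":0,"wy":0,"wz":0}
    - {"gripper":20,"x":-144,"y":79,"z":0,"wx":0,"wy":0,"wz":0}
    - {"gripper":20,"x":-174,"y":96,"z":0,"wx":0,"wy":0,"wz":0}
    - {"gripper":20,"x":-192,"y":106,"z":0,"wx":0,"wy":0,"wz":0}
    - {"gripper":20,"x":-200,"y":110,"z":0,"wx":0,"wy":0,"wz":0}
    - {"gripper":20,"x":-200,"y":110,"z":0,"wx":0,"wy":0,"wz":0}
    - {"gripper":20,"x":-200,"y":110,"z":0,"wx":0,"wy":0,"wz":0}

```text
time: 4.63
eef_pos: [0.4697, -0.0609, 0.2446]
orientation: [-180.0, 0.0, 40.7]
ft_force: [0.8, -1.1, -1.3]
width: 0.0322
gripper_force: 39.9
```

```bash
python3 -c "
from h import *
s=robot.state();print(s['eef_pos'],s['width'])
w=grab('wrist')['image'];a=grab('scene')['image'][60:260,260:460]
cv2.imwrite('pics/c3.png',np.hstack([cv2.resize(w,(480,360)),cv2.resize(a,(320,360))])[...,::-1])"
```

```text
[ 0.46965707 -0.06086051  0.24457643] 0.03222113873193764
```

View pics/c3.png

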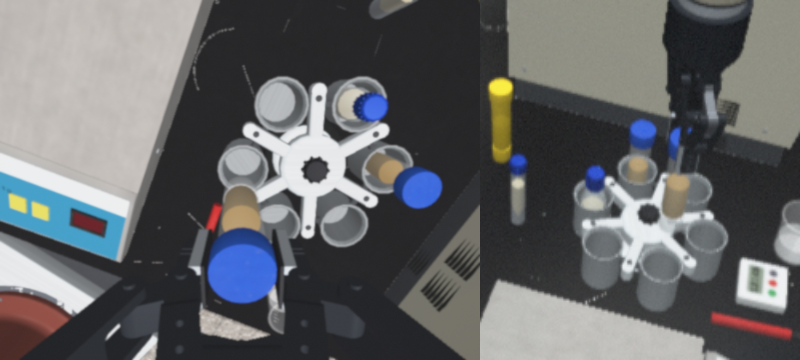

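Emit:
step_arm:
  series:
    - {"gripper":20,"x":1,"y":0,"z":-20,"wx":0,"wy":0,"wz":0}
    - {"gripper":20,"x":1,"y":0,"z":-45,"wx":0,"wy":0,"wz":0}
    - {"gripper":20,"x":1,"y":0,"z":-65,"wx":0,"wy":0,"wz":0}
    - {"gripper":20,"x":1,"y":0,"z":-80,"wx":0,"wy":0,"wz":0}
    - {"gripper":20,"x":1,"y":0,"z":-92,"wx":0,"wy":0,"wz":0}
    - {"gripper":20,"x":1,"y":0,"z":-102,"wx":0,"wy":0,"wz":0}
    - {"gripper":20,"x":1,"y":0,"z":-108,"wx":0,"wy":0,"wz":0}
    - {"gripper":20,"x":1,"y":0,"z":-112,"wx":0,"wy":0,"wz":0}
    - {"gripper":20,"x":1,"y":0,"z":-112,"wx":0,"wy":0,"wz":0}

```text
time: 5.48
eef_pos: [0.4707, -0.0608, 0.1329]
orientation: [-180.0, 0.0, 40.7]
ft_force: [0.3, 0.9, -0.5]
width: 0.0323
gripper_force: 39.9
```

Nothing touching yet. I'll lower the last few millimetres in small steps.

Emit:
step_arm:
  series:
    - {"gripper":20,"x":0,"y":0,"z":-1,"wx":0,"wy":0,"wz":0}
    - {"gripper":20,"x":0,"y":0,"z":-2,"wx":0,"wy":0,"wz":0}
    - {"gripper":20,"x":0,"y":0,"z":-3,"wx":0,"wy":0,"wz":0}
    - {"gripper":20,"x":0,"y":0,"z":-4,"wx":0,"wy":0,"wz":0}
    - {"gripper":20,"x":0,"y":0,"z":-4,"wx":0,"wy":0,"wz":0}
    - {"gripper":20,"x":0,"y":0,"z":-4,"wx":0,"wy":0,"wz":0}

```text
time: 5.98
eef_pos: [0.4707, -0.0607, 0.1294]
orientation: [180.0, -0.0, 40.7]
ft_force: [-0.0, -0.1, -0.8]
width: 0.0325
gripper_force: 39.9
```

Emit:
step_arm:
  series:
    - {"gripper":20,"x":0,"y":0,"z":-1,"wx":0,"wy":0,"wz":0}
    - {"gripper":20,"x":0,"y":0,"z":-2,"wx":0,"wy":0,"wz":0}
    - {"gripper":20,"x":0,"y":0,"z":-2,"wx":0,"wy":0,"wz":0}
    - {"gripper":20,"x":0,"y":0,"z":-2,"wx":0,"wy":0,"wz":0}

```text
time: 6.32
eef_pos: [0.4714, -0.0607, 0.129]
orientation: [180.0, -0.1, 40.7]
ft_force: [-1.7, 1.1, 5.8]
width: 0.0322
gripper_force: 40.7
```

The foot is on the bucket floor (z 0.129 as predicted, 6 N). Releasing and rising.

Emit:
step_arm:
  series:
    - {"gripper":45,"x":0,"y":0,"z":0.5,"wx":0,"wy":0,"wz":0}
    - {"gripper":55,"x":0,"y":0,"z":1,"wx":0,"wy":0,"wz":0}
    - {"gripper":60,"x":0,"y":0,"z":1,"wx":0,"wy":0,"wz":0}
    - {"gripper":60,"x":0,"y":0,"z":1,"wx":0,"wy":0,"wz":0}
    - {"gripper":60,"x":0,"y":0,"z":10,"wx":0,"wy":0,"wz":0}
    - {"gripper":60,"x":0,"y":0,"z":35,"wx":0,"wy":0,"wz":0}
    - {"gripper":60,"x":0,"y":0,"z":70,"wx":0,"wy":0,"wz":0}
    - {"gripper":60,"x":0,"y":0,"z":100,"wx":0,"wy":0,"wz":0}
    - {"gripper":60,"x":0,"y":0,"z":120,"wx":0,"wy":0,"wz":0}
    - {"gripper":60,"x":0,"y":0,"z":120,"wx":0,"wy":0,"wz":0}

```text
time: 7.15
eef_pos: [0.4732, -0.0615, 0.2541]
orientation: [179.5, -0.3, 40.7]
ft_force: [-0.1, -0.6, -0.3]
width: 0.051
gripper_force: 0.0
```

```bash
python3 -c "
from h import *
caps(zhi=.16)
f=grab('scene');P=cloud(f);hsv=cv2.cvtColor(f['image'],cv2.COLOR_RGB2HSV)
m=(cv2.inRange(hsv,(105,130,60),(125,255,255))>0)&(f['depth']>0)
k,l,st,c=cv2.connectedComponentsWithStats(m.astype(np.uint8))
for i in range(1,k):
  if st[i,4]>50:
    p=P[l==i];z=np.percentile(p[:,2],95);q=p[p[:,2]>z-.004]
    if z<.16: print(c[i].round(),z.round(3),((np.percentile(q,2,0)+np.percentile(q,98,0))/2).round(3))
"
```

```text
tcp [ 0.4732 -0.0615  0.2541] [179.5  -0.3  40.7] t 7.15
161 [480.   3.] ztop 0.1005 mid [ 0.6817 -0.0726  0.0991] ext [0.011 0.012 0.005]
941 [421. 128.] ztop 0.1053 mid [ 0.5937 -0.1054  0.1037] ext [0.023 0.024 0.005]
1589 [276. 218.] ztop 0.132 mid [ 0.4703 -0.0598  0.1308] ext [0.033 0.033 0.005]
1938 [474. 218.] ztop 0.1321 mid [ 0.5688 -0.1765  0.1308] ext [0.033 0.034 0.005]
[361. 134.] 0.131 [ 0.567 -0.176  0.129]
[283. 151.] 0.101 [ 0.686 -0.067  0.099]
[331. 158.] 0.104 [ 0.591 -0.104  0.103]
[252. 178.] 0.101 [0.69  0.034 0.099]
[377. 187.] 0.131 [ 0.468 -0.059  0.13 ]
[107. 226.] 0.146 [0.799 0.298 0.144]
[211. 250.] 0.089 [0.648 0.207 0.088]
```

tube_out stands with its cap top at z 0.131, level with its twin. Next is the slim tube at (0.690,-0.067), turning to yaw -19.5.

Emit:
step_arm:
  series:
    - {"gripper":60,"x":20,"y":-1,"z":5,"wx":0,"wy":0,"wz":-7}
    - {"gripper":60,"x":45,"y":-1,"z":5,"wx":0,"wy":0,"wz":-14}
    - {"gripper":60,"x":72,"y":-2,"z":5,"wx":0,"wy":0,"wz":-21}
    - {"gripper":60,"x":100,"y":-3,"z":5,"wx":0,"wy":0,"wz":-28}
    - {"gripper":60,"x":128,"y":-4,"z":0,"wx":0,"wy":0,"wz":-35}
    - {"gripper":60,"x":156,"y":-5,"z":-10,"wx":0,"wy":0,"wz":-42}
    - {"gripper":60,"x":184,"y":-6,"z":-20,"wx":0,"wy":0,"wz":-49}
    - {"gripper":60,"x":208,"y":-6.5,"z":-35,"wx":0,"wy":0,"wz":-56}
    - {"gripper":60,"x":219,"y":-6.5,"z":-47,"wx":0,"wy":0,"wz":-60}
    - {"gripper":60,"x":219.5,"y":-6.5,"z":-47,"wx":0,"wy":0,"wz":-60}

```text
time: 8.08
eef_pos: [0.6889, -0.0668, 0.1934]
orientation: [179.9, 0.5, -19.4]
ft_force: [-1.0, 1.0, -0.7]
width: 0.0511
gripper_force: 0.0
```

```bash
python3 -c "
from h import *
caps(zhi=.16)"
```

```text
tcp [ 0.6889 -0.0668  0.1934] [179.9   0.5 -19.4] t 8.08
987 [284. 226.] ztop 0.1017 mid [ 0.6901 -0.0676  0.1002] ext [0.022 0.022 0.005]
1029 [149. 265.] ztop 0.1017 mid [0.6939 0.0324 0.1001] ext [0.021 0.022 0.005]
2197 [499. 344.] ztop 0.1318 mid [ 0.6186 -0.1591  0.1804] ext [0.13  0.069 0.11 ]
447 [  7. 355.] ztop 0.0863 mid [0.6461 0.1989 0.0853] ext [0.016 0.011 0.006]
```

Emit:
step_arm:
  series:
    - {"gripper":60,"x":0,"y":0,"z":-30,"wx":0,"wy":0,"wz":0}
    - {"gripper":60,"x":0,"y":0,"z":-60,"wx":0,"wy":0,"wz":0}
    - {"gripper":60,"x":0,"y":0,"z":-85,"wx":0,"wy":0,"wz":0}
    - {"gripper":60,"x":0,"y":0,"z":-98,"wx":0,"wy":0,"wz":0}
    - {"gripper":60,"x":0,"y":0,"z":-103,"wx":0,"wy":0,"wz":0}
    - {"gripper":60,"x":0,"y":0,"z":-103,"wx":0,"wy":0,"wz":0}
    - {"gripper":20,"x":0,"y":0,"z":-103,"wx":0,"wy":0,"wz":0}
    - {"gripper":8,"x":0,"y":0,"z":-103,"wx":0,"wy":0,"wz":0}
    - {"gripper":8,"x":0,"y":0,"z":-103,"wx":0,"wy":0,"wz":0}
    - {"gripper":8,"x":0,"y":0,"z":-103,"wx":0,"wy":0,"wz":0}

```text
time: 8.97
eef_pos: [0.6916, -0.0676, 0.1001]
orientation: [-180.0, -0.2, -19.3]
ft_force: [0.9, -0.6, 5.9]
width: 0.0204
gripper_force: 39.2
```

Emit:
step_arm:
  series:
    - {"gripper":8,"x":0,"y":0,"z":0,"wx":0,"wy":0,"wz":0}
    - {"gripper":8,"x":0,"y":0,"z":0,"wx":0,"wy":0,"wz":0}

```text
time: 9.13
eef_pos: [0.6917, -0.0677, 0.1001]
orientation: [-180.0, -0.2, -19.3]
ft_force: [-0.6, -0.3, 6.6]
width: 0.0202
gripper_force: 39.3
```

Emit:
step_arm:
  series:
    - {"gripper":8,"x":0,"y":0,"z":10,"wx":0,"wy":0,"wz":0}
    - {"gripper":8,"x":0,"y":0,"z":35,"wx":0,"wy":0,"wz":0}
    - {"gripper":8,"x":0,"y":0,"z":70,"wx":0,"wy":0,"wz":0}
    - {"gripper":8,"x":-10,"y":2,"z":100,"wx":0,"wy":0,"wz":0}
    - {"gripper":8,"x":-35,"y":5,"z":115,"wx":0,"wy":0,"wz":0}
    - {"gripper":8,"x":-70,"y":10,"z":120,"wx":0,"wy":0,"wz":0}
    - {"gripper":8,"x":-105,"y":15,"z":120,"wx":0,"wy":0,"wz":0}
    - {"gripper":8,"x":-132,"y":19,"z":120,"wx":0,"wy":0,"wz":0}
    - {"gripper":8,"x":-145,"y":20,"z":120,"wx":0,"wy":0,"wz":0}
    - {"gripper":8,"x":-145,"y":20,"z":120,"wx":0,"wy":0,"wz":0}

```text
time: 9.97
eef_pos: [0.5429, -0.0467, 0.2176]
orientation: [180.0, 0.0, -19.3]
ft_force: [0.5, -0.9, -1.8]
width: 0.0203
gripper_force: 39.2
```

Emit:
step_arm:
  series:
    - {"gripper":8,"x":0,"y":0,"z":0,"wx":0,"wy":0,"wz":0}
    - {"gripper":8,"x":0,"y":0,"z":0,"wx":0,"wy":0,"wz":0}

```text
time: 10.13
eef_pos: [0.5458, -0.0474, 0.2178]
orientation: [-180.0, -0.1, -19.3]
ft_force: [0.3, -0.9, -0.0]
width: 0.0202
gripper_force: 39.2
```

```bash
python3 -c "
from h import *
s=robot.state();print(s['eef_pos'],s['width'])
w=grab('wrist')['image'];a=grab('scene')['image'][60:260,240:440]
cv2.imwrite('pics/c4.png',np.hstack([cv2.resize(w,(480,360)),cv2.resize(a,(320,360))])[...,::-1])"
```

```text
[ 0.54584637 -0.0473824   0.2178416 ] 0.020166891780532662
```

View pics/c4.png

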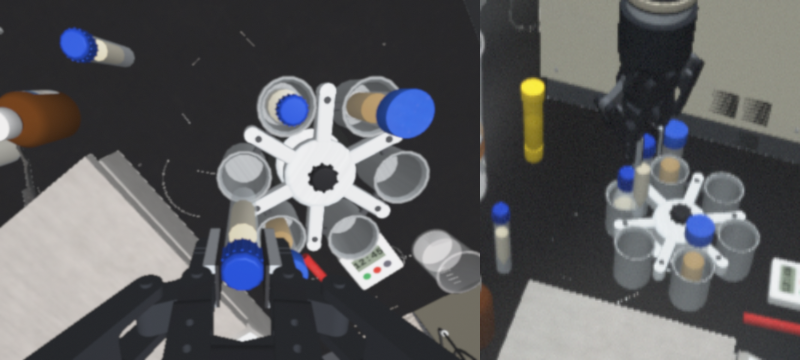

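The slim tube hangs upright over the bucket between bottle_in and tube_out. Lowering it.

Emit:
step_arm:
  series:
    - {"gripper":8,"x":0,"y":0,"z":-20,"wx":0,"wy":0,"wz":0}
    - {"gripper":8,"x":0,"y":0,"z":-45,"wx":0,"wy":0,"wz":0}
    - {"gripper":8,"x":0,"y":0,"z":-65,"wx":0,"wy":0,"wz":0}
    - {"gripper":8,"x":0,"y":0,"z":-80,"wx":0,"wy":0,"wz":0}
    - {"gripper":8,"x":0,"y":0,"z":-90,"wx":0,"wy":0,"wz":0}
    - {"gripper":8,"x":0,"y":0,"z":-96,"wx":0,"wy":0,"wz":0}
    - {"gripper":8,"x":0,"y":0,"z":-99,"wx":0,"wy":0,"wz":0}
    - {"gripper":8,"x":0,"y":0,"z":-101,"wx":0,"wy":0,"wz":0}
    - {"gripper":8,"x":0,"y":0,"z":-102.5,"wx":0,"wy":0,"wz":0}
    - {"gripper":8,"x":0,"y":0,"z":-103.5,"wx":0,"wy":0,"wz":0}

```text
time: 11.07
eef_pos: [0.5461, -0.0475, 0.1151]
orientation: [-180.0, -0.1, -19.3]
ft_force: [-1.2, 0.3, 4.4]
width: 0.0203
gripper_force: 39.6
```

Emit:
step_arm:
  series:
    - {"gripper":8,"x":0,"y":0,"z":-0.5,"wx":0,"wy":0,"wz":0}
    - {"gripper":8,"x":0,"y":0,"z":-1,"wx":0,"wy":0,"wz":0}
    - {"gripper":8,"x":0,"y":0,"z":-1,"wx":0,"wy":0,"wz":0}

```text
time: 11.32
eef_pos: [0.5466, -0.0476, 0.1151]
orientation: [-180.0, -0.2, -19.3]
ft_force: [-1.2, 0.2, 6.0]
width: 0.0203
gripper_force: 39.7
```

Emit:
step_arm:
  series:
    - {"gripper":30,"x":0,"y":0,"z":1,"wx":0,"wy":0,"wz":0}
    - {"gripper":45,"x":0,"y":0,"z":2,"wx":0,"wy":0,"wz":0}
    - {"gripper":55,"x":0,"y":0,"z":2,"wx":0,"wy":0,"wz":0}
    - {"gripper":55,"x":0,"y":0,"z":2,"wx":0,"wy":0,"wz":0}
    - {"gripper":55,"x":0,"y":0,"z":15,"wx":0,"wy":0,"wz":0}
    - {"gripper":55,"x":0,"y":0,"z":45,"wx":0,"wy":0,"wz":0}
    - {"gripper":55,"x":0,"y":0,"z":80,"wx":0,"wy":0,"wz":0}
    - {"gripper":55,"x":15,"y":8,"z":95,"wx":0,"wy":0,"wz":0}
    - {"gripper":55,"x":45,"y":25,"z":100,"wx":0,"wy":0,"wz":0}
    - {"gripper":55,"x":78,"y":44,"z":100,"wx":0,"wy":0,"wz":0}

```text
time: 12.15
eef_pos: [0.6251, -0.0035, 0.2175]
orientation: [-179.9, -0.4, -19.4]
ft_force: [-0.3, -0.1, 0.3]
width: 0.047
gripper_force: 0.0
```

Emit:
step_arm:
  series:
    - {"gripper":55,"x":33,"y":18,"z":-5,"wx":0,"wy":0,"wz":0}
    - {"gripper":55,"x":58,"y":30,"z":-10,"wx":0,"wy":0,"wz":0}
    - {"gripper":55,"x":70,"y":36,"z":-12,"wx":0,"wy":0,"wz":0}
    - {"gripper":55,"x":70,"y":36,"z":-12,"wx":0,"wy":0,"wz":0}
    - {"gripper":55,"x":70,"y":36,"z":-12,"wx":0,"wy":0,"wz":0}

```text
time: 12.57
eef_pos: [0.6931, 0.033, 0.2009]
orientation: [180.0, 0.0, -19.3]
ft_force: [1.0, -0.2, 0.2]
width: 0.0469
gripper_force: 0.0
```

```bash
cat >> h.py <<'E'
def scenecaps():
    f=grab('scene');P=cloud(f);hsv=cv2.cvtColor(f['image'],cv2.COLOR_RGB2HSV)
    m=(cv2.inRange(hsv,(105,130,60),(125,255,255))>0)&(f['depth']>0)
    k,l,st,c=cv2.connectedComponentsWithStats(m.astype(np.uint8))
    for i in range(1,k):
        if st[i,4]>50:
            p=P[l==i];z=np.percentile(p[:,2],95);q=p[p[:,2]>z-.004]
            if z<.14: print(c[i].round(),z.round(3),((np.percentile(q,2,0)+np.percentile(q,98,0))/2).round(3))
E
python3 -c "
from h import *
caps(zhi=.16)
scenecaps()"
```

```text
tcp [0.6931 0.033  0.2009] [180.    0.  -19.3] t 12.57
921 [283. 225.] ztop 0.1019 mid [0.6938 0.0332 0.1003] ext [0.021 0.021 0.005]
1233 [500. 282.] ztop 0.1047 mid [ 0.5959 -0.1048  0.103 ] ext [0.022 0.024 0.005]
975 [104. 325.] ztop 0.0899 mid [0.6843 0.1484 0.1587] ext [0.082 0.139 0.149]
[361. 134.] 0.131 [ 0.567 -0.176  0.13 ]
[331. 158.] 0.104 [ 0.592 -0.104  0.102]
[252. 178.] 0.101 [0.69  0.034 0.099]
[338. 180.] 0.116 [ 0.542 -0.045  0.115]
[377. 188.] 0.131 [ 0.468 -0.059  0.13 ]
[212. 250.] 0.089 [0.649 0.207 0.087]
```

The first slim tube stands in its bucket with its top at 0.116. Grasping the second at (0.693,0.033).

Emit:
step_arm:
  series:
    - {"gripper":55,"x":0,"y":0,"z":-30,"wx":0,"wy":0,"wz":0}
    - {"gripper":55,"x":0,"y":0,"z":-60,"wx":0,"wy":0,"wz":0}
    - {"gripper":55,"x":0,"y":0,"z":-85,"wx":0,"wy":0,"wz":0}
    - {"gripper":55,"x":0,"y":0,"z":-98,"wx":0,"wy":0,"wz":0}
    - {"gripper":55,"x":0,"y":0,"z":-103,"wx":0,"wy":0,"wz":0}
    - {"gripper":55,"x":0,"y":0,"z":-103,"wx":0,"wy":0,"wz":0}
    - {"gripper":20,"x":0,"y":0,"z":-103,"wx":0,"wy":0,"wz":0}
    - {"gripper":8,"x":0,"y":0,"z":-103,"wx":0,"wy":0,"wz":0}
    - {"gripper":8,"x":0,"y":0,"z":-103,"wx":0,"wy":0,"wz":0}
    - {"gripper":8,"x":0,"y":0,"z":-103,"wx":0,"wy":0,"wz":0}

```text
time: 13.5
eef_pos: [0.6947, 0.0326, 0.1007]
orientation: [-179.9, -0.2, -19.3]
ft_force: [-0.0, 0.1, 5.0]
width: 0.0203
gripper_force: 39.4
```

Emit:
step_arm:
  series:
    - {"gripper":8,"x":0,"y":0,"z":0,"wx":0,"wy":0,"wz":0}
    - {"gripper":8,"x":0,"y":0,"z":0,"wx":0,"wy":0,"wz":0}

```text
time: 13.67
eef_pos: [0.6948, 0.0326, 0.1007]
orientation: [-179.9, -0.2, -19.3]
ft_force: [-0.1, -0.7, 6.1]
width: 0.0205
gripper_force: 39.5
```

Emit:
step_arm:
  series:
    - {"gripper":8,"x":0,"y":0,"z":10,"wx":0,"wy":0,"wz":0}
    - {"gripper":8,"x":0,"y":0,"z":35,"wx":0,"wy":0,"wz":0}
    - {"gripper":8,"x":0,"y":0,"z":70,"wx":0,"wy":0,"wz":0}
    - {"gripper":8,"x":0,"y":0,"z":105,"wx":0,"wy":0,"wz":0}
    - {"gripper":8,"x":-10,"y":-11,"z":135,"wx":0,"wy":0,"wz":0}
    - {"gripper":8,"x":-30,"y":-33,"z":150,"wx":0,"wy":0,"wz":0}
    - {"gripper":8,"x":-55,"y":-62,"z":150,"wx":0,"wy":0,"wz":0}
    - {"gripper":8,"x":-80,"y":-90,"z":150,"wx":0,"wy":0,"wz":0}
    - {"gripper":8,"x":-105,"y":-118,"z":150,"wx":0,"wy":0,"wz":0}
    - {"gripper":8,"x":-130,"y":-146,"z":150,"wx":0,"wy":0,"wz":0}

```text
time: 14.5
eef_pos: [0.5617, -0.114, 0.2483]
orientation: [-180.0, -0.0, -19.3]
ft_force: [0.3, 0.2, -0.5]
width: 0.0205
gripper_force: 39.2
```

Emit:
step_arm:
  series:
    - {"gripper":8,"x":-25,"y":-28,"z":0,"wx":0,"wy":0,"wz":0}
    - {"gripper":8,"x":-48,"y":-54,"z":0,"wx":0,"wy":0,"wz":0}
    - {"gripper":8,"x":-63,"y":-71,"z":0,"wx":0,"wy":0,"wz":0}
    - {"gripper":8,"x":-69,"y":-77.5,"z":0,"wx":0,"wy":0,"wz":0}
    - {"gripper":8,"x":-69,"y":-77.5,"z":0,"wx":0,"wy":0,"wz":0}
    - {"gripper":8,"x":-69,"y":-77.5,"z":0,"wx":0,"wy":0,"wz":0}
    - {"gripper":8,"x":-69,"y":-77.5,"z":0,"wx":0,"wy":0,"wz":0}

```text
time: 15.08
eef_pos: [0.4948, -0.1899, 0.248]
orientation: [-180.0, -0.0, -19.3]
ft_force: [1.0, 0.2, 0.7]
width: 0.02
gripper_force: 39.2
```

```bash
python3 -c "
from h import *
s=robot.state();print(s['eef_pos'],s['width'])
w=grab('wrist')['image'];a=grab('scene')['image'][60:260,260:460]
cv2.imwrite('pics/c5.png',np.hstack([cv2.resize(w,(480,360)),cv2.resize(a,(320,360))])[...,::-1])"
```

```text
[ 0.49481575 -0.18993141  0.24797954] 0.02001827913278777
```

View pics/c5.png

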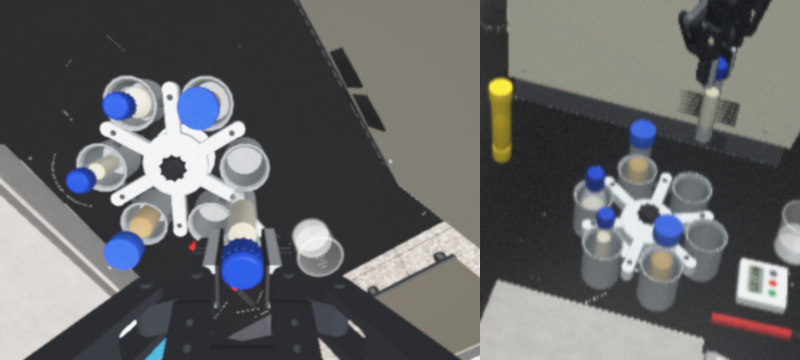

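The remaining empty buckets are at (692,190) and (706,245) in the scene crop. The slim tube is above the one next to tube_in, opposite the first slim tube. Lowering.

Emit:
step_arm:
  series:
    - {"gripper":8,"x":0,"y":-0.5,"z":-25,"wx":0,"wy":0,"wz":0}
    - {"gripper":8,"x":0,"y":-0.5,"z":-55,"wx":0,"wy":0,"wz":0}
    - {"gripper":8,"x":0,"y":-0.5,"z":-80,"wx":0,"wy":0,"wz":0}
    - {"gripper":8,"x":0,"y":-0.5,"z":-100,"wx":0,"wy":0,"wz":0}
    - {"gripper":8,"x":0,"y":-0.5,"z":-114,"wx":0,"wy":0,"wz":0}
    - {"gripper":8,"x":0,"y":-0.5,"z":-122,"wx":0,"wy":0,"wz":0}
    - {"gripper":8,"x":0,"y":-0.5,"z":-127,"wx":0,"wy":0,"wz":0}
    - {"gripper":8,"x":0,"y":-0.5,"z":-130,"wx":0,"wy":0,"wz":0}
    - {"gripper":8,"x":0,"y":-0.5,"z":-132,"wx":0,"wy":0,"wz":0}
    - {"gripper":8,"x":0,"y":-0.5,"z":-133,"wx":0,"wy":0,"wz":0}

```text
time: 16.02
eef_pos: [0.4948, -0.1914, 0.1156]
orientation: [180.0, -0.1, -19.3]
ft_force: [0.2, 1.4, 3.3]
width: 0.0201
gripper_force: 39.8
```

Emit:
step_arm:
  series:
    - {"gripper":8,"x":0,"y":0,"z":-0.5,"wx":0,"wy":0,"wz":0}
    - {"gripper":8,"x":0,"y":0,"z":-1,"wx":0,"wy":0,"wz":0}
    - {"gripper":8,"x":0,"y":0,"z":-1,"wx":0,"wy":0,"wz":0}

```text
time: 16.27
eef_pos: [0.4952, -0.1918, 0.1156]
orientation: [180.0, -0.2, -19.3]
ft_force: [-0.0, 1.0, 5.3]
width: 0.0201
gripper_force: 39.7
```

Emit:
step_arm:
  series:
    - {"gripper":30,"x":0,"y":0,"z":1,"wx":0,"wy":0,"wz":0}
    - {"gripper":45,"x":0,"y":0,"z":2,"wx":0,"wy":0,"wz":0}
    - {"gripper":55,"x":0,"y":0,"z":2,"wx":0,"wy":0,"wz":0}
    - {"gripper":55,"x":0,"y":0,"z":2,"wx":0,"wy":0,"wz":0}
    - {"gripper":55,"x":0,"y":0,"z":15,"wx":0,"wy":0,"wz":0}
    - {"gripper":55,"x":0,"y":0,"z":45,"wx":0,"wy":0,"wz":0}
    - {"gripper":55,"x":0,"y":0,"z":80,"wx":0,"wy":0,"wz":0}
    - {"gripper":55,"x":0,"y":10,"z":115,"wx":0,"wy":0,"wz":6}
    - {"gripper":55,"x":0,"y":30,"z":135,"wx":0,"wy":0,"wz":13}
    - {"gripper":55,"x":5,"y":52,"z":140,"wx":0,"wy":0,"wz":20}

```text
time: 17.1
eef_pos: [0.5008, -0.1402, 0.2607]
orientation: [179.8, -0.5, 0.9]
ft_force: [0.6, -0.6, 0.5]
width: 0.047
gripper_force: 0.0
```

Emit:
step_arm:
  series:
    - {"gripper":55,"x":5,"y":24,"z":0,"wx":0,"wy":0,"wz":7}
    - {"gripper":55,"x":10,"y":48,"z":0,"wx":0,"wy":0,"wz":14}
    - {"gripper":55,"x":15,"y":72,"z":0,"wx":0,"wy":0,"wz":21}
    - {"gripper":55,"x":20,"y":96,"z":0,"wx":0,"wy":0,"wz":28}
    - {"gripper":55,"x":25,"y":120,"z":0,"wx":0,"wy":0,"wz":35}
    - {"gripper":55,"x":30,"y":144,"z":0,"wx":0,"wy":0,"wz":42}
    - {"gripper":55,"x":38,"y":168,"z":0,"wx":0,"wy":0,"wz":49}
    - {"gripper":55,"x":46,"y":192,"z":0,"wx":0,"wy":0,"wz":56}
    - {"gripper":55,"x":54,"y":216,"z":0,"wx":0,"wy":0,"wz":63}
    - {"gripper":55,"x":62,"y":240,"z":0,"wx":0,"wy":0,"wz":70}

```text
time: 17.93
eef_pos: [0.5613, 0.102, 0.2548]
orientation: [180.0, -0.0, 71.0]
ft_force: [0.6, 0.6, -0.3]
width: 0.0468
gripper_force: 0.0
```

Emit:
step_arm:
  series:
    - {"gripper":55,"x":18,"y":22,"z":0,"wx":0,"wy":0,"wz":7}
    - {"gripper":55,"x":36,"y":44,"z":-5,"wx":0,"wy":0,"wz":14}
    - {"gripper":55,"x":54,"y":66,"z":-10,"wx":0,"wy":0,"wz":21}
    - {"gripper":55,"x":72,"y":86,"z":-20,"wx":0,"wy":0,"wz":28}
    - {"gripper":55,"x":84,"y":100,"z":-30,"wx":0,"wy":0,"wz":30}
    - {"gripper":55,"x":88,"y":105,"z":-40,"wx":0,"wy":0,"wz":30}
    - {"gripper":55,"x":88,"y":105,"z":-50,"wx":0,"wy":0,"wz":30}
    - {"gripper":55,"x":88,"y":105,"z":-50,"wx":0,"wy":0,"wz":30}

```text
time: 18.6
eef_pos: [0.6475, 0.2051, 0.2008]
orientation: [-179.7, 0.0, 100.6]
ft_force: [0.2, 0.3, -0.9]
width: 0.0471
gripper_force: 0.0
```

```bash
python3 -c "
from h import *
caps(zhi=.16,save='pics/w6.png')
scenecaps()"
```

```text
tcp [0.6475 0.2051 0.2008] [-179.7    0.   100.6] t 18.6
686 [552. 142.] ztop 0.1311 mid [0.7872 0.2917 0.1297] ext [0.01  0.019 0.006]
1006 [286. 216.] ztop 0.0899 mid [0.6508 0.2075 0.0884] ext [0.023 0.024 0.005]
[361. 134.] 0.131 [ 0.567 -0.176  0.129]
[396. 150.] 0.116 [ 0.491 -0.188  0.115]
[331. 158.] 0.104 [ 0.592 -0.104  0.103]
[338. 180.] 0.116 [ 0.542 -0.046  0.114]
[377. 188.] 0.131 [ 0.468 -0.06   0.13 ]
[211. 250.] 0.089 [0.648 0.207 0.087]
```

View pics/w6.png

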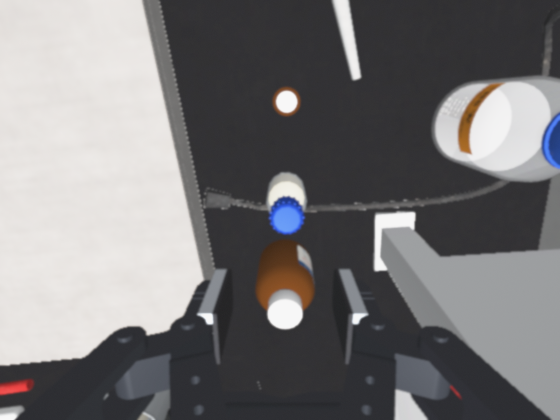

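Shouldered bottle: cap at (286,216), giving (0.6505,0.2072). The amber bottle (285,300) and vial (286,101) are clear of the closing line. Grasping the cap high enough that the fingertips stay off the shoulder.

Emit:
step_arm:
  series:
    - {"gripper":55,"x":1.5,"y":1.5,"z":-30,"wx":0,"wy":0,"wz":0}
    - {"gripper":55,"x":1.5,"y":1.5,"z":-60,"wx":0,"wy":0,"wz":0}
    - {"gripper":55,"x":1.5,"y":1.5,"z":-88,"wx":0,"wy":0,"wz":0}
    - {"gripper":55,"x":1.5,"y":1.5,"z":-104,"wx":0,"wy":0,"wz":0}
    - {"gripper":55,"x":1.5,"y":1.5,"z":-111,"wx":0,"wy":0,"wz":0}
    - {"gripper":55,"x":1.5,"y":1.5,"z":-111,"wx":0,"wy":0,"wz":0}
    - {"gripper":25,"x":1.5,"y":1.5,"z":-111,"wx":0,"wy":0,"wz":0}
    - {"gripper":10,"x":1.5,"y":1.5,"z":-111,"wx":0,"wy":0,"wz":0}
    - {"gripper":10,"x":1.5,"y":1.5,"z":-111,"wx":0,"wy":0,"wz":0}
    - {"gripper":10,"x":1.5,"y":1.5,"z":-111,"wx":0,"wy":0,"wz":0}

```text
time: 19.53
eef_pos: [0.6521, 0.2075, 0.0957]
orientation: [179.8, 0.0, 100.7]
ft_force: [-0.4, -0.5, 4.7]
width: 0.0222
gripper_force: 39.5
```

Emit:
step_arm:
  series:
    - {"gripper":10,"x":0,"y":0,"z":0,"wx":0,"wy":0,"wz":0}
    - {"gripper":10,"x":0,"y":0,"z":0,"wx":0,"wy":0,"wz":0}

```text
time: 19.7
eef_pos: [0.6521, 0.2075, 0.0956]
orientation: [179.8, 0.0, 100.7]
ft_force: [-0.7, -0.2, 5.9]
width: 0.0219
gripper_force: 39.6
```

Emit:
step_arm:
  series:
    - {"gripper":10,"x":0,"y":0,"z":10,"wx":0,"wy":0,"wz":0}
    - {"gripper":10,"x":0,"y":0,"z":35,"wx":0,"wy":0,"wz":0}
    - {"gripper":10,"x":0,"y":0,"z":70,"wx":0,"wy":0,"wz":0}
    - {"gripper":10,"x":0,"y":0,"z":105,"wx":0,"wy":0,"wz":0}
    - {"gripper":10,"x":-6,"y":-10,"z":135,"wx":0,"wy":0,"wz":0}
    - {"gripper":10,"x":-20,"y":-33,"z":155,"wx":0,"wy":0,"wz":0}
    - {"gripper":10,"x":-39,"y":-64,"z":160,"wx":0,"wy":0,"wz":0}
    - {"gripper":10,"x":-58,"y":-96,"z":160,"wx":0,"wy":0,"wz":0}
    - {"gripper":10,"x":-77,"y":-128,"z":160,"wx":0,"wy":0,"wz":0}
    - {"gripper":10,"x":-97,"y":-160,"z":160,"wx":0,"wy":0,"wz":0}

```text
time: 20.53
eef_pos: [0.5525, 0.0462, 0.2534]
orientation: [180.0, 0.0, 100.7]
ft_force: [0.4, 0.2, -0.2]
width: 0.0221
gripper_force: 39.4
```

Emit:
step_arm:
  series:
    - {"gripper":10,"x":-25,"y":-32,"z":0,"wx":0,"wy":0,"wz":0}
    - {"gripper":10,"x":-49,"y":-64,"z":0,"wx":0,"wy":0,"wz":0}
    - {"gripper":10,"x":-74,"y":-96,"z":0,"wx":0,"wy":0,"wz":0}
    - {"gripper":10,"x":-92,"y":-128,"z":0,"wx":0,"wy":0,"wz":0}
    - {"gripper":10,"x":-104,"y":-155,"z":0,"wx":0,"wy":0,"wz":0}
    - {"gripper":10,"x":-109,"y":-173,"z":0,"wx":0,"wy":0,"wz":0}
    - {"gripper":10,"x":-109,"y":-180,"z":0,"wx":0,"wy":0,"wz":0}
    - {"gripper":10,"x":-109,"y":-180,"z":0,"wx":0,"wy":0,"wz":0}
    - {"gripper":10,"x":-109,"y":-180,"z":0,"wx":0,"wy":0,"wz":0}
    - {"gripper":10,"x":-109,"y":-180,"z":0,"wx":0,"wy":0,"wz":0}

```text
time: 21.37
eef_pos: [0.445, -0.1318, 0.2528]
orientation: [180.0, -0.0, 100.7]
ft_force: [-0.7, 0.4, -1.4]
width: 0.0224
gripper_force: 39.4
```

```bash
python3 -c "
from h import *
s=robot.state();print(s['eef_pos'],s['width'])
w=grab('wrist')['image'];a=grab('scene')['image'][60:260,260:460]
cv2.imwrite('pics/c7.png',np.hstack([cv2.resize(w,(480,360)),cv2.resize(a,(320,360))])[...,::-1])"
```

```text
[ 0.44498805 -0.13181496  0.25280626] 0.022406406190315913
```

View pics/c7.png

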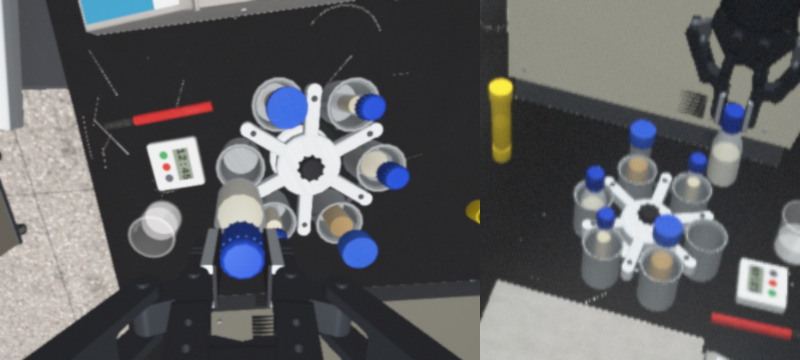

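The bottle hangs upright over the last empty bucket (706,245 in the scene crop). Lowering it with a look at the forces halfway.

Emit:
step_arm:
  series:
    - {"gripper":10,"x":0,"y":-1,"z":-25,"wx":0,"wy":0,"wz":0}
    - {"gripper":10,"x":0,"y":-1,"z":-55,"wx":0,"wy":0,"wz":0}
    - {"gripper":10,"x":0,"y":-1,"z":-75,"wx":0,"wy":0,"wz":0}
    - {"gripper":10,"x":0,"y":-1,"z":-88,"wx":0,"wy":0,"wz":0}
    - {"gripper":10,"x":0,"y":-1,"z":-97,"wx":0,"wy":0,"wz":0}
    - {"gripper":10,"x":0,"y":-1,"z":-103,"wx":0,"wy":0,"wz":0}
    - {"gripper":10,"x":0,"y":-1,"z":-108,"wx":0,"wy":0,"wz":0}
    - {"gripper":10,"x":0,"y":-1,"z":-112,"wx":0,"wy":0,"wz":0}

```text
time: 22.13
eef_pos: [0.4452, -0.1337, 0.1412]
orientation: [179.9, 0.0, 100.7]
ft_force: [-1.4, 0.4, -1.5]
width: 0.0217
gripper_force: 39.4
```

Emit:
step_arm:
  series:
    - {"gripper":10,"x":0,"y":0,"z":-8,"wx":0,"wy":0,"wz":0}
    - {"gripper":10,"x":0,"y":0,"z":-16,"wx":0,"wy":0,"wz":0}
    - {"gripper":10,"x":0,"y":0,"z":-22,"wx":0,"wy":0,"wz":0}
    - {"gripper":10,"x":0,"y":0,"z":-26,"wx":0,"wy":0,"wz":0}
    - {"gripper":10,"x":0,"y":0,"z":-28,"wx":0,"wy":0,"wz":0}
    - {"gripper":10,"x":0,"y":0,"z":-29,"wx":0,"wy":0,"wz":0}
    - {"gripper":10,"x":0,"y":0,"z":-30,"wx":0,"wy":0,"wz":0}
    - {"gripper":10,"x":0,"y":0,"z":-31,"wx":0,"wy":0,"wz":0}
    - {"gripper":10,"x":0,"y":0,"z":-31,"wx":0,"wy":0,"wz":0}

```text
time: 22.88
eef_pos: [0.445, -0.1341, 0.1107]
orientation: [180.0, 0.0, 100.7]
ft_force: [-1.3, 0.5, 2.7]
width: 0.0224
gripper_force: 39.9
```

Contact at z 0.1107, as predicted. Releasing and clearing.

Emit:
step_arm:
  series:
    - {"gripper":30,"x":0,"y":0,"z":0.5,"wx":0,"wy":0,"wz":0}
    - {"gripper":45,"x":0,"y":0,"z":1,"wx":0,"wy":0,"wz":0}
    - {"gripper":55,"x":0,"y":0,"z":1,"wx":0,"wy":0,"wz":0}
    - {"gripper":55,"x":0,"y":0,"z":1,"wx":0,"wy":0,"wz":0}
    - {"gripper":55,"x":0,"y":0,"z":12,"wx":0,"wy":0,"wz":0}
    - {"gripper":55,"x":0,"y":0,"z":40,"wx":0,"wy":0,"wz":0}
    - {"gripper":55,"x":0,"y":0,"z":75,"wx":0,"wy":0,"wz":0}
    - {"gripper":55,"x":0,"y":0,"z":110,"wx":0,"wy":0,"wz":0}
    - {"gripper":55,"x":0,"y":0,"z":140,"wx":0,"wy":0,"wz":0}
    - {"gripper":55,"x":0,"y":0,"z":150,"wx":0,"wy":0,"wz":0}

```text
time: 23.72
eef_pos: [0.4466, -0.1346, 0.2667]
orientation: [179.5, 0.3, 100.7]
ft_force: [0.0, 0.1, 0.9]
width: 0.047
gripper_force: 0.0
```

Emit:
step_arm:
  series:
    - {"gripper":55,"x":0,"y":0,"z":0,"wx":0,"wy":0,"wz":0}
    - {"gripper":55,"x":0,"y":0,"z":0,"wx":0,"wy":0,"wz":0}
    - {"gripper":55,"x":0,"y":0,"z":0,"wx":0,"wy":0,"wz":0}

```text
time: 23.97
eef_pos: [0.4437, -0.1333, 0.2576]
orientation: [-179.8, -0.1, 100.7]
ft_force: [-0.5, 0.2, 0.4]
width: 0.0469
gripper_force: 0.0
```

```bash
python3 -c "
from h import *
scenecaps()
a=grab('scene')['image'][90:330,160:460]
w=grab('wrist')['image']
cv2.imwrite('pics/c8.png',np.hstack([cv2.resize(w,(400,300)),cv2.resize(a,(375,300))])[...,::-1])"
```

```text
[361. 134.] 0.131 [ 0.567 -0.177  0.129]
[396. 150.] 0.116 [ 0.492 -0.189  0.114]
[331. 158.] 0.104 [ 0.592 -0.104  0.102]
[338. 180.] 0.116 [ 0.542 -0.046  0.115]
[404. 181.] 0.104 [ 0.442 -0.133  0.103]
[377. 188.] 0.131 [ 0.467 -0.059  0.13 ]
```

View pics/c8.png

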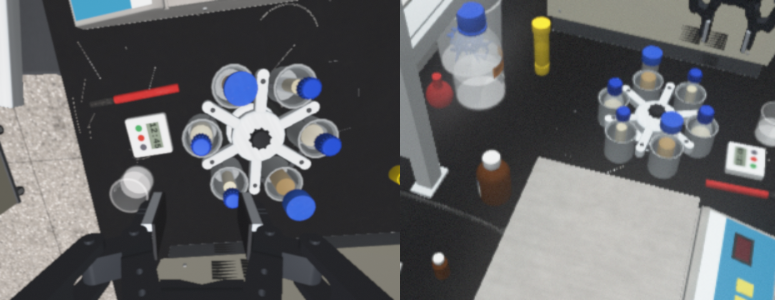

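All six vessels stand in the rotor at the right heights (tubes 0.131, bottles 0.104, slim tubes 0.116), each opposite its like. The amber bottle and the vial have not moved, and the gripper is clear.

```bash
python3 -c "
from plant import robot
print(robot.job_done())"
```

```text
the job is handed in; nothing more can be done
None
```

The rotor is loaded and the job is handed in: in the last camera check all six vessels stood upright on their bucket floors, each opposite its like, with the amber bottle and vial undisturbed; the hand-in returned no verdict.

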